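Fold the barrel-gauging rule into its case

ROBOT

A 6-joint arm with a two-finger parallel gripper is mounted at the origin on a cart in front of the work surface, level with it; the furniture and walls round the work are solid. World frame = base frame: x ahead of the robot, y to its left, z up, the work surface at z = 0. Lengths are in m, angles in degrees, forces in N, time in s.
With the tool pointing down it reaches from about 0.35 to 0.875 m from the base axis. Payload 4.2 kg.
Tool frame: the origin (TCP) lies on the centre line of the jaws, within the pads' length; the fingertips stand 8 mm ahead of it and the grasp point (between the pads) lies 11 mm behind it; z points along the fingers, y is the direction in which the jaws open and shut (so a half turn about z gives the same grasp; the last joint's range is limited). The gripper opens to 87 mm and grips with 3 to 60 N. Pads are 19 mm wide; open, the fingers measure 117 mm over their backs; the gripper's body (75 mm by 190 mm) begins 51 mm behind the grasp point.
Start: joints at [89.53, 22.042, 0.453, 0, -68.411, -14.817], TCP at [0.165, 0.603, 0.231] pointing down, gripper open.
Joint ranges: [-179.83, 179.83], [-69.29, 118.12], [-61.27, 80.66], [-181.25, 117.63], [-171.15, -9.14], [-177.46, 177.46]. Speed limits (degrees/s): [159.86, 159.86, 180, 180, 180, 180].

INTERFACE

Orientations are given as a 3x3 rotation matrix whose columns are the frame's x, y, z axes.
In Python, from station import sense, capture, finish_job, recognise gives the robot as it stands.
- The arm moves only by the tool apply_moves, never from a script. Its argument "plan" is a list that holds one entry, the list of rows, each a list of 7 numbers: the opening in per cent of the stroke, from 0 (shut) to 100 (fully open), then the shift along the world's x, y, z in units of 25 mm (1.0 is 25 mm), then the turn, a rotation vector about the world's x, y, z in rad. A call has 1 to 12 rows; each row shifts and turns the pose as measured when the row begins; what a row does not reach is not made up. A row lasts 1/12 s, in which the tool goes at most 41.7 mm and 7.16 degrees, less where a joint would pass 70% of its speed; a pose out of reach is approached as far as the arm can. A call is refused whole if a number of a shift passes 1 or a number of a turn 0.125, either way. A call with a gripper value outside its range is refused whole. The fingers move at their own pace and stop on an object; the grip force is fixed at half the most. Time passes only in rows, so rows that do not move let the fingers close. It gives the time, the measured TCP pose, the force and the opening at its end, in the units of the state.
- sense(): the state, without advancing time (a new reading comes with each control period).
- capture(name): name is "scene" or "top" or "wrist"; returns a dict with "pixels" (384x512x3 uint8, red, green, blue), "depth" (384x512 float32, m along the optical axis (not along the pixel's ray), 0 where there is no reading), "mtx" (3x3 intrinsics, pixels), "R" (3x3) and "t" (3): a world point X has camera coordinates R X + t; the wrist camera has in their place "mount" (4x4, takes a point from camera to tool coordinates, whose origin is the TCP and whose axes are the flange's). Camera axes: x right, y down, z forward; pixel columns grow to the right and rows downward; lengths in m; the calibration is good to about 2 mm. A picture is of the moment at which its call begins: read the wrist's pose just before it.
- finish_job(): hands the job in, once; it reports no verdict.
Trained networks look in a picture, given as the dict that the camera call returned (one of the last four; its "shot" number tells which), for a name from the list of things; names that differ only in an ending like _2 or _b are one class to them, and where a whole thing is asked for, a point or a joint stands for the part that bears it (a point fixed in the world has none). Each returns a list of dicts, best first, with "score" (0 to 1); they miss things now and then, are a little off and sometimes report something else, mostly with a low value. They report only what shows in the picture. A call takes as long as a camera call.
- recognise(label, picture): "at" ([x, y, z] in m, in the coordinates of the camera as it stood for that picture, good to about 4 mm: the middle of the surface that is visible of it).
The state is a dict: "time_s": time; "joints": joint angles; "joint_velocities": joint speeds; "effort": joint torques, N m; "tcp_pos": TCP position; "ee_rot": TCP orientation; "wrist_force": force on the tool from outside, world axes, zero at the start; "moment": the same for the moment, N m; "gripper_width": opening from 0.0 (shut) to 1.0 (fully open).
Only numpy, scipy, OpenCV 4.12 (cv2) and the standard library are available. Lean on these libraries where they do the work, as an engineer would, in place of code of your own. Each camera call takes 0.05 s, during which the arm holds its last target.

TASK

Put the yellow folding rule away in its case: first fold the outermost, brass-tipped leaf flush onto the middle leaf, then fold that pair flush onto the first leaf, then swing the folded bundle fully home into the open-fronted case, parallel to its back wall, and last lower the case's lid fully shut. Leave the pot of nails, the grey whetstone and the pliers where they are.

Things in the scene. Friction and masses are not known exactly. Their poses are not given: they have to be found in the camera images.
- rule_case: dark wooden case fixed to the worktop, 176 (its x) x 60 (its y) x 46 mm without lid. Origin at the centre of its underside, z up. Floor 6 mm thick; 6 mm walls, 46 mm high, at the back (-y) and at both ends (+x and -x); the front (+y) is fully open, so the first leaf swings out over it. Yaw varies.
- pivot_a (a point): axis of the rivet that holds the first leaf (leaf_a) in the case: 60 mm along the case's +x from its centre, at y 0, 13.5 mm up (mid-height of leaf_a); axes as the case. All three leaves are yellow bars 28 mm wide, 9 mm thick, 120 mm from pivot to pivot, with round ends of 14 mm radius beyond the pivots. Undersides above the worktop: leaf_a 9 mm, leaf_b 19 mm, leaf_c 29 mm (top of the stack 38 mm). The leaves pass freely over one another and turn only about vertical axes.
- pivot_b (a point): axis of the rivet that joins leaf_b (middle leaf) to the outer end of leaf_a; 23.5 mm up, mid-height of leaf_b. Its x axis points along leaf_b from pivot_b to pivot_c.
- pivot_c (a point): axis of the rivet that joins leaf_c (outermost, brass-ended leaf) to the outer end of leaf_b; 33.5 mm up, mid-height of leaf_c. Its -x axis points along leaf_c from pivot_c to tip_c.
- tip_c (a point): centre of the round brass end of leaf_c, 120 mm from pivot_c, 33.5 mm up (the leaf's material goes on 14 mm beyond).
- leaf_a (a joint): swing of the first leaf, rad: 0 (a stop) = fully home, lying along the case's -x from pivot_a; grows as it swings out of the open front, clockwise seen from above, so it is closed by pushing it counter-clockwise. Stiff: about 0.30 N m of friction; stays where it is left.
- leaf_b (a joint): angle of the middle leaf to leaf_a, rad: 0 (a stop) = lying flush on leaf_a, pointing back from pivot_b to pivot_a; grows counter-clockwise seen from above, so it is folded by pushing it clockwise about pivot_b. Friction about 0.14 N m.
- leaf_c (a joint): angle of the outermost leaf to leaf_b, rad: 0 (a stop) = lying flush on leaf_b, pointing back from pivot_c to pivot_b; grows clockwise seen from above, so it is folded by pushing it counter-clockwise about pivot_c. Friction about 0.06 N m.
- lid (a joint): lid of the case, rad: 0 = flat shut on the walls, grows as it opens; about 1.7 to 2.1 at the start (upright, leaning back a little). A stiff hinge of about 0.10 N m keeps it where it is left, so it must be pushed all the way down.
- lid_hinge (a point): middle of the lid's hinge line, at the top of the case's back wall (case y -30 mm, 46 mm up); the line runs along the case's x.
- lid_edge (a point): middle of the lid's free edge, on its outer face (its top when shut). The lid is a dark wooden board 176 x 64 x 7 mm, outer face 7 mm from the hinge line, edge 64 mm from it, with a small brass tab 7 mm beyond the edge in the middle. When shut its top is 53 mm above the worktop.
- nail_pot_mid (a point): bystander: round grey metal pot of nails, 74 mm across, 61 mm high, loose; point at half height on its axis.
- stone_mid (a point): bystander: grey whetstone, 152 x 48 x 24 mm, loose; point at its centre.
- pliers_mid (a point): bystander: dark pliers lying flat, 165 x 49 x 12 mm, loose; point at their middle.

How it is judged (in metres and radians):
On the way, in this order (a step that is already met when the one before it is completed fails the run):
1. the outermost leaf lies folded on the middle leaf (value of joint leaf_c below 0.13 rad), for 0.2 s.
2. the pair lies folded on the first leaf (value of joint each of leaf_c, leaf_b below 0.13 rad), for 0.2 s.
3. the folded bundle is home in the case, with the lid still open (all of step 2 and value of joint leaf_a below 0.13 rad and value of joint lid above 0.8 rad), for 0.2 s.
4. the lid is shut (value of joint lid below 0.08 rad), for 0.2 s.
At the end, for the whole second after the job is handed in: All three leaves are folded to within 0.13 rad (7 degrees) of flush and home, and the lid is within 0.08 rad (about 5 mm at its edge) of shut; no bystander has been moved by 25 mm or more (all of step 2 and value of joint leaf_a below 0.13 rad and value of joint lid below 0.08 rad); the robot touches nothing.
It fails at once if a bystander (nail pot, whetstone or pliers) is moved by more than 25 mm (distance of any of nail_pot_mid, stone_mid, pliers_mid from where it was at the start of the episode above 0.025 m).
It also fails if it takes over 61 s, if anything falls off the work surface, if the arm or the gripper's body presses on something with over 40 N, if the wrist force passes 120 N, or if a joint passes its speed limit or range.

## Working session

There is one attempt and no reset: what is moved stays moved. The work goes in short steps, Python scripts to look and compute and a tool call to move; the robot and the scene stay as the last step left them, time stands still between calls to the robot, and variables do not carry over. Pictures are saved under pics/ and viewed, and the job is handed in when it is done.

Besides the shell and the picture viewer there is one more tool, called after ">>>" as name(argument=value, ...), one argument or row to a line, values as JSON. apply_moves: Moves the arm, as the interface text tells. Its arguments: {"type":"object","properties":{"plan":{"type":"array","items":{"type":"array","items":{"type":"array","items":{"type":"number"}}}}},"required":["plan"]}

```bash
ls; mkdir -p pics; cat > h.py <<'E'
import numpy as np, cv2
from station import sense, capture, finish_job, recognise
def save(c,n): cv2.imwrite('pics/'+n+'.png', cv2.cvtColor(c['pixels'],cv2.COLOR_RGB2BGR))
def w(c,p): return c['R'].T@(np.array(p)-c['t'])
def cloud(c):
    d=c['depth'];K=c['mtx'];v,u=np.mgrid[:d.shape[0],:d.shape[1]]
    P=np.stack([(u-K[0,2])/K[0,0]*d,(v-K[1,2])/K[1,1]*d,d],-1)
    return (P-c['t'])@c['R']
E
python3 - <<'E'
from h import *
s=sense();print({k:np.round(v,3) for k,v in s.items()})
for n in['scene','top']:
    c=capture(n);save(c,n+'0');np.savez('/tmp/'+n,**{k:c[k] for k in('pixels','depth','mtx','R','t')})
    for l in['rule_case','leaf_a','leaf_b','leaf_c','tip_c','pivot_b','pivot_c','pivot_a','lid','lid_edge','nail_pot_mid','stone_mid','pliers_mid']:
        r=recognise(l,c); print(n,l,[(np.round(w(c,q['at']),3),round(q['score'],2)) for q in r[:2]])
E
```

```text
pics
{'time_s': np.float64(0.0), 'joints': array([ 8.9529e+01,  2.2091e+01,  3.7800e-01, -2.9000e-02, -6.8411e+01,
       -1.4817e+01]), 'joint_velocities': array([ 0.138,  0.09 ,  0.053,  0.   , -0.05 ,  0.037]), 'effort': array([ 1.0000e-03, -3.9066e+01,  1.8740e+01,  4.2200e+00,  1.1000e-02,
       -0.0000e+00]), 'tcp_pos': array([0.165, 0.602, 0.229]), 'ee_rot': array([[ 0.965, -0.264, -0.   ],
       [-0.264, -0.965, -0.002],
       [ 0.   ,  0.002, -1.   ]]), 'wrist_force': array([-0.814,  0.258, -0.396]), 'moment': array([-0.01 ,  0.023,  0.002]), 'gripper_width': np.float64(1.002)}
scene rule_case [(array([ 0.514, -0.041,  0.027]), 0.72), (array([0.521, 0.111, 0.036]), 0.39)]
scene leaf_a [(array([0.523, 0.066, 0.029]), 0.97), (array([0.515, 0.108, 0.034]), 0.72)]
scene leaf_b [(array([0.523, 0.066, 0.029]), 0.97), (array([0.515, 0.108, 0.034]), 0.72)]
scene leaf_c [(array([0.523, 0.066, 0.029]), 0.97), (array([0.515, 0.108, 0.034]), 0.72)]
scene tip_c [(array([0.514, 0.123, 0.035]), 0.5)]
scene pivot_b [(array([0.517, 0.11 , 0.04 ]), 0.65), (array([0.513, 0.123, 0.039]), 0.5
[... 806 characters left out ...]
0.125, 0.039]), 0.87), (array([0.526, 0.078, 0.033]), 0.66)]
top tip_c [(array([0.516, 0.124, 0.036]), 0.94)]
top pivot_b [(array([ 0.515, -0.052,  0.029]), 0.91), (array([0.516, 0.113, 0.039]), 0.81)]
top pivot_c [(array([ 0.515, -0.052,  0.029]), 0.91), (array([0.516, 0.113, 0.039]), 0.81)]
top pivot_a [(array([ 0.515, -0.052,  0.029]), 0.91), (array([0.516, 0.113, 0.039]), 0.81)]
top lid [(array([ 0.514, -0.099,  0.085]), 0.58)]
top lid_edge [(array([ 0.511, -0.1  ,  0.084]), 0.87)]
top nail_pot_mid [(array([ 0.551, -0.25 ,  0.025]), 0.83)]
top stone_mid [(array([0.481, 0.308, 0.026]), 0.83)]
top pliers_mid [(array([ 0.381, -0.068,  0.017]), 0.88), (array([ 0.514, -0.099,  0.083]), 0.29)]
```

View pics/top0.png

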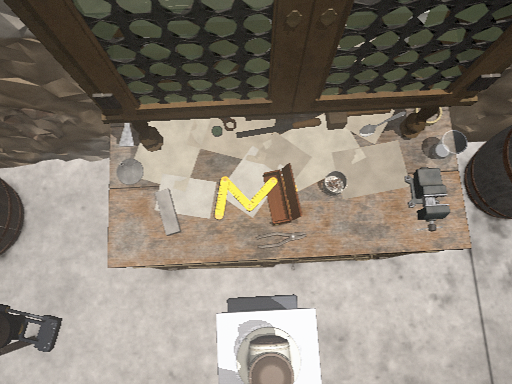

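View pics/scene0.png

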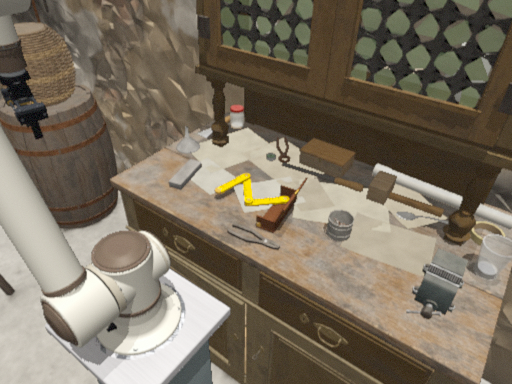

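```bash
cat > fit.py <<'E'
from h import *
from scipy.optimize import minimize
def U(a): return np.array([np.cos(a),np.sin(a)])
def pts(p):
    A=np.array(p[:2]);B=A+.12*U(p[2]);C=B+.12*U(p[3]);T=C+.12*U(p[4]);return A,B,C,T
def proj(c,X):
    x=X@c['R'].T+c['t'];q=x@c['mtx'].T;return q[:,:2]/q[:,2:]
def caps(P,Q,z):
    d=np.arctan2(*(Q-P)[::-1]);a=np.linspace(-np.pi/2,np.pi/2,12)
    o=[Q+.014*U(d+t) for t in a]+[P+.014*U(d+np.pi+t) for t in a]
    return np.c_[np.array(o),np.full(24,z)]
def render(c,p,S,roi):
    A,B,C,T=pts(p);u0,v0,w_,h_=roi
    m=np.zeros((h_*S,w_*S),np.uint8)
    for P,Q,z0,z1 in((A,B,.009,.018),(B,C,.019,.028),(C,T,.029,.038)):
      for z in(z0,z1):
        q=(proj(c,caps(P,Q,z))-[u0,v0]+.5)*S
        cv2.fillPoly(m,[np.round(q*16).astype(np.int32)],255,shift=4)
    return m
def ymask(c):
    h=cv2.cvtColor(c['pixels'],cv2.COLOR_RGB2HSV)
    return ((h[...,0]>20)&(h[...,0]<36)&(h[...,1]>150)&(h[...,2]>110)).astype(np.uint8)*255
def fit(cs,p0,occ=None):
    S=4;obs=[]
    for c in cs:
        m=ymask(c);q=np.vstack([proj(c,np.c_[np.array(pts(p0)),np.full(4,.03)])])
        u0,v0=(q.min(0)-15).astype(int);u1,v1=(q.max(0)+15).astype(int)
        u0,v0=max(u0,0),max(v0,0);u1=min(u1,512);v1=min(v1,384)
        mm=cv2.resize(m[v0:v1,u0:u1],None,fx=S,fy=S,interpolation=cv2.INTER_LINEAR)
        obs.append((c,(u0,v0,u1-u0,v1-v0),cv2.GaussianBlur(mm,(0,0),S*.8).astype(float)))
    def f(p):
        e=0
        for c,roi,o in obs:
            r=cv2.GaussianBlur(render(c,p,S,roi),(0,0),S*.8).astype(float)
            e+=((r-o)**2).mean()
        return e
    best=min((minimize(f,np.array(p0)+d,method='Nelder-Mead',options=dict(initial_simplex=np.array(p0)+d+np.vstack([np.zeros(5),np.diag([.01,.01,.1,.1,.1])]),maxiter=800,xatol=1e-4,fatol=.1)) for d in ([0]*5,[.005,-.005,.05,-.05,.05],[-.005,.005,-.05,.05,-.05])),key=lambda r:r.fun)
    return best
def show(c,p,n):
    im=cv2.cvtColor(c['pixels'],cv2.COLOR_RGB2BGR).copy()
    A,B,C,T=pts(p)
    im=cv2.resize(im,None,fx=4,fy=4,interpolation=cv2.INTER_CUBIC)
    for P,Q,z,k in((A,B,.018,(255,0,0)),(B,C,.028,(0,255,0)),(C,T,.038,(0,0,255))):
        cv2.polylines(im,[np.round((proj(c,caps(P,Q,z))+.5)*4).astype(int)],True,k,1)
    q=(proj(c,np.c_[B,.03][None] if 0 else np.array([[*B,.03]]))[0]*4).astype(int)
    x0=max(q[0]-400,0);y0=max(q[1]-300,0)
    cv2.imwrite('pics/'+n+'.png',im[y0:y0+600,x0:x0+800])
E
python3 - <<'E'
from fit import *
L=lambda n:dict(np.load(f'/tmp/{n}.npz'))
t=L('top');s=L('scene')
X=cloud(t)
for n,(u,v) in dict(A=(274,181),B=(249,207),C=(226,181),T=(219,214)).items(): print(n,X[v,u].round(3))
g=[X[v,u][:2] for u,v in((274,181),(249,207),(226,181),(219,214))]
an=lambda d:np.arctan2(d[1],d[0])
p0=[*g[0],an(g[1]-g[0]),an(g[2]-g[1]),an(g[3]-g[2])]
for cs in([t],[s]):
    r=fit(cs,p0);print(r.fun,r.x.round(4),np.round(pts(r.x),3).tolist())
    show(cs[0],r.x,'fit'+str(len(cs[0]['t']))+('t' if cs[0] is t else 's'))
E
```

```text
A [ 0.569 -0.053  0.019]
B [0.482 0.036 0.029]
C [0.572 0.108 0.041]
T [0.462 0.135 0.038]
917.9646578711986 [ 0.5696 -0.0504  2.3315  0.6865  2.9437] [[0.57, -0.05], [0.487, 0.037], [0.58, 0.113], [0.462, 0.136]]
416.18999221941255 [ 0.5782 -0.0478  2.3431  0.7063  2.9687] [[0.578, -0.048], [0.494, 0.038], [0.586, 0.116], [0.468, 0.137]]
```

View pics/fit3t.png

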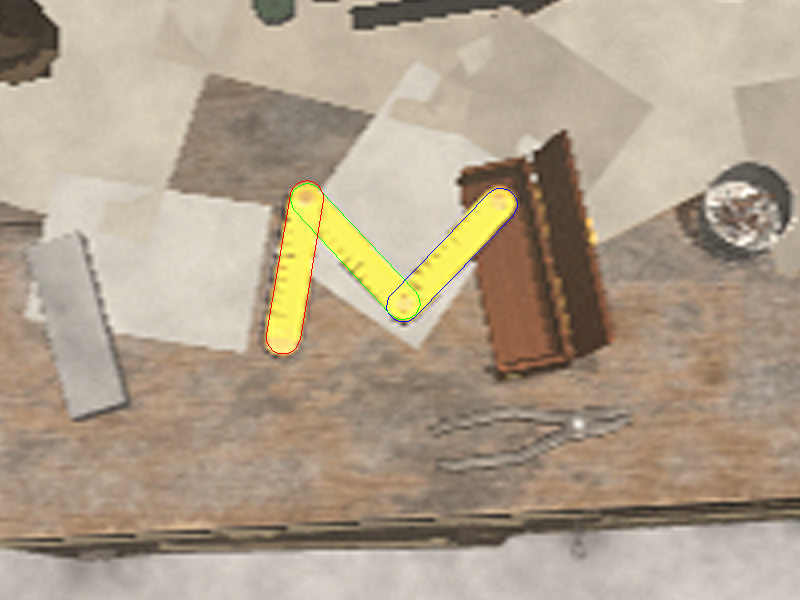

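View pics/fit3s.png

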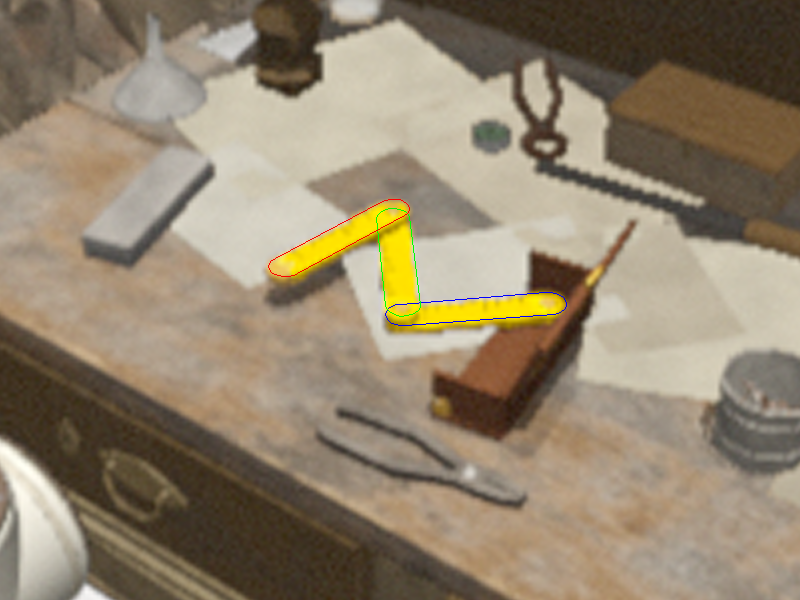

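>>> apply_moves(
  plan=[
    [[0, 0.75, -1, 0, 0, 0, -0.1], [0, 0.75, -1, 0, 0, 0, -0.1], [0, 0.75, -1, 0, 0, 0, -0.1], [0, 0.75, -1, 0, 0, 0, -0.1], [0, 0.75, -1, 0, 0, 0, -0.1], [0, 0.75, -1, 0, 0, 0, -0.1], [0, 0.75, -1, 0, 0, 0, -0.1], [0, 0.75, -1, 0, 0, 0, -0.1], [0, 0.75, -1, 0, 0, 0, -0.1], [0, 0.75, -1, 0, 0, 0, -0.1], [0, 0.75, -1, 0, 0, 0, -0.1], [0, 0.75, -1, 0, 0, 0, 0]],
  ],
)

```text
time_s: 2.4
tcp_pos: [0.3938, 0.2937, 0.2307]
ee_rot: [[0.159, -0.987, 0.004], [-0.987, -0.159, 0.003], [-0.002, -0.005, -1.0]]
wrist_force: [0.6, 0.4, 0.1]
gripper_width: 0.17
```

```bash
cat >> h.py <<'E'
def wrist():
    s=sense();c=capture('wrist')
    M=np.eye(4);M[:3,:3]=s['ee_rot'];M[:3,3]=s['tcp_pos']
    G=M@np.array(c['mount']);c['R']=G[:3,:3].T;c['t']=-G[:3,:3].T@G[:3,3];return c
E
python3 - <<'E'
from fit import *
c=wrist();save(c,'w1');np.savez('/tmp/w1',**{k:c[k] for k in('pixels','depth','mtx','R','t')})
E
```

```text
(no output)
```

View pics/w1.png

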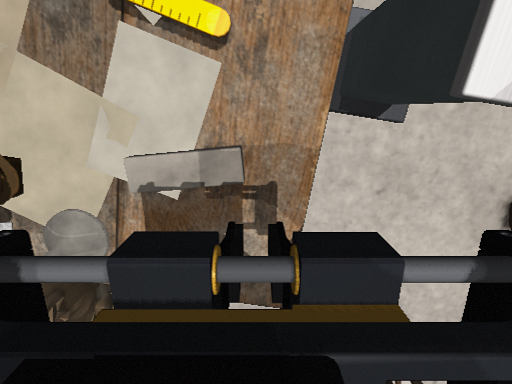

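```bash
python3 - <<'E'
from fit import *
c=dict(np.load('/tmp/w1.npz'));X=cloud(c);m=ymask(c)>0
Y=X[m];Y=Y[(Y[:,2]>.03)&(Y[:,2]<.045)]
print(len(Y),Y.min(0).round(4),Y.max(0).round(4),np.median(Y[:,2]))
u=U(np.deg2rad(168.9));s=Y[:,:2]@u;print('max along',s.max())
n=np.array([-u[1],u[0]]);e=Y[s>s.max()-.04][:,:2]@n;print('mid n',(e.min()+e.max())/2,e.max()-e.min())
print('tip', (s.max()-.014)*u+(e.min()+e.max())/2*n)
S=X[200,200];print('stone',X[180,240],X[155,130],X[150,240])
E
```

```text
1899 [0.4488 0.1183 0.0359] [0.5572 0.149  0.0417] 0.03887882139972333
max along -0.4137347579283793
mid n -0.2221736308386853 0.02802637051104248
tip [0.46250628 0.13566902]
stone [0.41247628 0.30846838 0.02624139] [0.56462487 0.30411996 0.00180416] [0.41814483 0.27040507 0.02421365]
```

>>> apply_moves(
  plan=[
    [[0, 0.4, -0.53, -0.6, 0, 0, 0], [0, 0.4, -0.53, -0.8, 0, 0, 0], [0, 0.4, -0.53, -0.8, 0, 0, 0], [0, 0.4, -0.53, -0.8, 0, 0, 0], [0, 0.4, -0.53, -0.8, 0, 0, 0], [0, 0.4, -0.53, -0.8, 0, 0, 0], [0, 0.4, -0.53, -0.8, 0, 0, 0], [0, 0.4, -0.53, -0.8, 0, 0, 0], [0, 0.4, -0.53, -0.8, 0, 0, 0], [0, 0, 0, -0.3, 0, 0, 0], [0, 0, 0, 0, 0, 0, 0]],
  ],
)

```text
time_s: 3.37
tcp_pos: [0.4931, 0.164, 0.0455]
ee_rot: [[0.153, -0.988, 0.014], [-0.988, -0.153, 0.012], [-0.01, -0.016, -1.0]]
wrist_force: [0.8, 1.1, -0.3]
gripper_width: 0.005
```

>>> apply_moves(
  plan=[
    [[0, -0.05, 0, -0.26, -0.012, 0.014, 0], [0, -0.03, -0.3, 0, 0, 0, 0], [0, -0.03, -0.35, 0, 0, 0, 0], [0, -0.03, -0.35, 0, 0, 0, 0], [0, -0.03, -0.35, 0, 0, 0, 0], [0, -0.03, -0.35, 0, 0, 0, 0], [0, -0.03, -0.35, 0, 0, 0, 0], [0, -0.03, -0.35, 0, 0, 0, 0], [0, -0.03, -0.35, 0, 0, 0, 0], [0, -0.03, -0.35, 0, 0, 0, 0], [0, -0.03, -0.3, 0, 0, 0, 0], [0, 0, 0, 0, 0, 0, 0]],
  ],
)

```text
time_s: 4.37
tcp_pos: [0.4851, 0.0743, 0.0441]
ee_rot: [[0.158, -0.987, 0.009], [-0.987, -0.158, 0.005], [-0.003, -0.01, -1.0]]
wrist_force: [-0.6, 1.0, 0.5]
gripper_width: 0.003
```

```bash
python3 - <<'E'
from fit import *
t=capture('top');s=capture('scene')
for c,n in((t,'top2'),(s,'scene2')):
    q=proj(c,np.array([[.5,.06,.02]]))[0].astype(int)
    im=c['pixels'][q[1]-55:q[1]+55,q[0]-75:q[0]+75];cv2.imwrite(f'pics/{n}.png',cv2.resize(cv2.cvtColor(im,cv2.COLOR_RGB2BGR),None,fx=5,fy=5,interpolation=cv2.INTER_CUBIC))
    np.savez('/tmp/'+n,**{k:c[k] for k in('pixels','depth','mtx','R','t')})
E
```

```text
(no output)
```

View pics/top2.png

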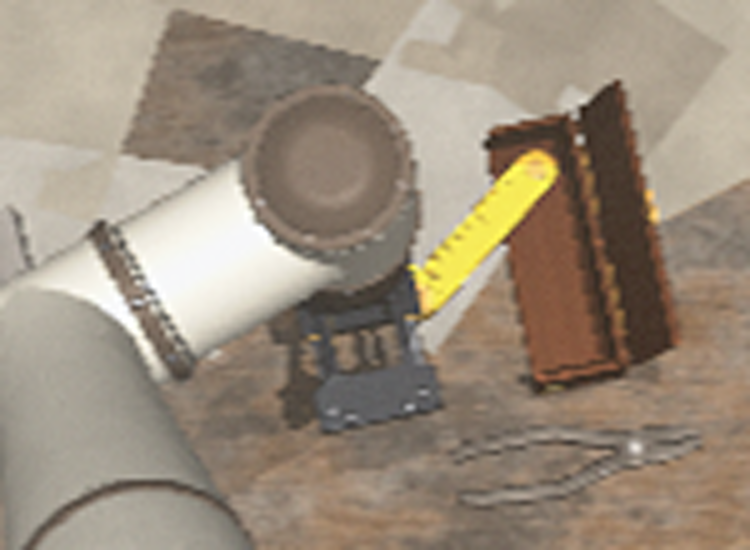

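View pics/scene2.png

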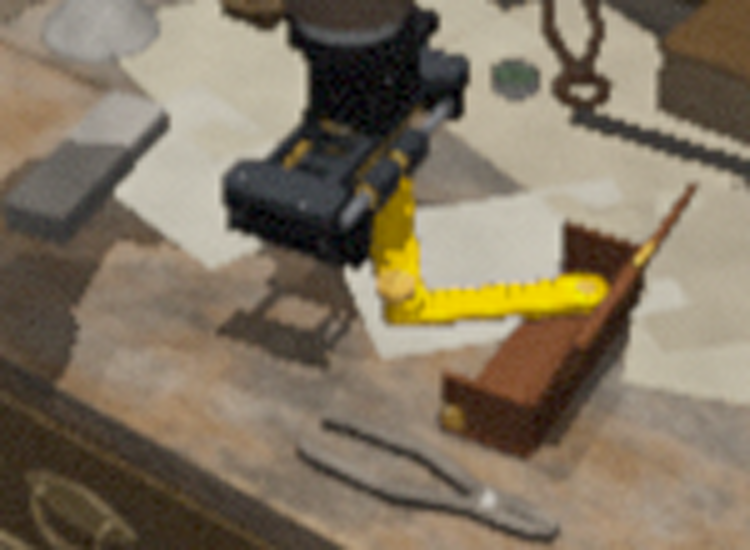

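>>> apply_moves(
  plan=[
    [[0, 0, 0, -0.2, 0, 0, 0], [0, 0.08, -0.12, -0.1, 0, 0, 0], [0, 0.08, -0.12, 0, 0, 0, 0], [0, 0.05, -0.1, 0, 0, 0, 0], [0, 0, 0, 0, 0, 0, 0]],
  ],
)

```text
time_s: 4.88
tcp_pos: [0.4926, 0.0699, 0.036]
ee_rot: [[0.162, -0.987, 0.013], [-0.987, -0.162, 0.009], [-0.006, -0.014, -1.0]]
wrist_force: [-0.9, 0.2, 0.1]
gripper_width: 0.004
```

```bash
python3 - <<'E'
from fit import *
c=wrist();save(c,'w3');np.savez('/tmp/w3',**{k:c[k] for k in('pixels','depth','mtx','R','t')})
E
```

```text
(no output)
```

View pics/w3.png

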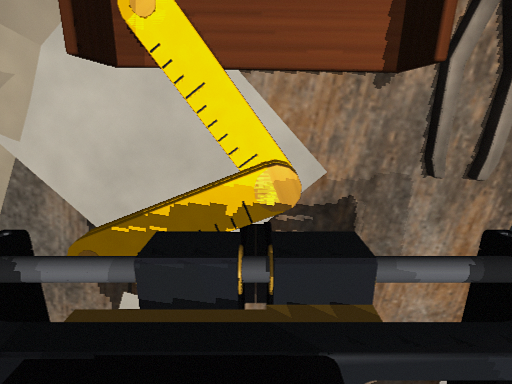

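```bash
python3 - <<'E'
from fit import *
c=dict(np.load('/tmp/w3.npz'));X=cloud(c);m=ymask(c)>0
m[:, :]&=np.isfinite(X[...,2])
for lo,hi in((.033,.046),(.012,.024)):
    k=m&(X[...,2]>lo)&(X[...,2]<hi);Y=X[k][:,:2];print(len(Y),Y.min(0).round(3),Y.max(0).round(3),np.median(X[k][:,2]))
    r=cv2.minAreaRect((Y*1000).astype(np.float32));print(r)
# edge lines
for (u,v) in((115,221),(200,190),(270,166),(145,5),(265,187),(85,252),(450,70),(395,70),(120,67),(62,20)): print((u,v),X[v,u].round(4))
E
```

```text
6818 [0.477 0.021] [0.602 0.095] 0.03893137156736453
((537.27294921875, 64.32772827148438), (143.31820678710938, 28.062164306640625), 30.981603622436523)
9542 [ 0.479 -0.053] [0.586 0.031] 0.018893511571964873
((533.264404296875, -11.307373046875), (28.004592895507812, 126.14396667480469), 45.76373291015625)
(115, 221) [0.5804 0.0741 0.0266]
(200, 190) [0.5295 0.0436 0.0321]
(270, 166) [0.4925 0.0218 0.0385]
(145, 5) [ 0.5707 -0.0481  0.0201]
(265, 187) [0.4931 0.0338 0.0387]
(85, 252) [0.5913 0.0904 0.04  ]
(450, 70) [ 0.3981 -0.0454  0.0107]
(395, 70) [ 0.4272 -0.0412  0.0058]
(120, 67) [ 0.59   -0.0165  0.0048]
(62, 20) [ 0.5963 -0.0297  0.0476]
```

>>> apply_moves(
  plan=[
    [[0, -0.15, 0.4, 0, -0.009, 0.013, 0], [0, 0.5, 0.35, 0, 0, 0, 0], [0, 0.5, 0.35, 0, 0, 0, 0], [0, 0.5, 0.35, 0, 0, 0, 0], [0, 0.5, 0.35, -0.1, 0, 0, 0], [0, 0.1, 0, -0.2, 0, 0, 0], [0, 0, 0, 0, 0, 0, 0]],
  ],
)

```text
time_s: 5.52
tcp_pos: [0.5416, 0.1148, 0.0259]
ee_rot: [[0.163, -0.987, -0.006], [-0.987, -0.163, -0.006], [0.005, 0.007, -1.0]]
wrist_force: [-0.2, 1.2, -0.5]
gripper_width: 0.008
```

>>> apply_moves(
  plan=[
    [[0, 0, 0, 0.17, 0, 0, 0], [0, 0.06, -0.38, 0, 0, 0, 0], [0, 0.06, -0.38, 0, 0, 0, 0], [0, 0.08, -0.38, 0, 0, 0, 0], [0, 0.1, -0.38, 0, 0, 0, 0], [0, 0.1, -0.38, 0, 0, 0, 0], [0, 0.1, -0.38, 0, 0, 0, 0], [0, 0.1, -0.38, 0, 0, 0, 0], [0, 0.1, -0.38, 0, 0, 0, 0], [0, 0.1, -0.38, 0, 0, 0, 0], [0, 0.1, -0.38, 0, 0, 0, 0], [0, 0, 0, 0, 0, 0, 0]],
  ],
)

```text
time_s: 6.52
tcp_pos: [0.5633, 0.0078, 0.0304]
ee_rot: [[0.16, -0.987, -0.007], [-0.987, -0.16, -0.004], [0.003, 0.008, -1.0]]
wrist_force: [0.3, 1.8, -0.3]
gripper_width: -0.001
```

```bash
python3 - <<'E'
from fit import *
c=wrist();save(c,'w4');np.savez('/tmp/w4',**{k:c[k] for k in('pixels','depth','mtx','R','t')})
E
```

```text
(no output)
```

View pics/w4.png

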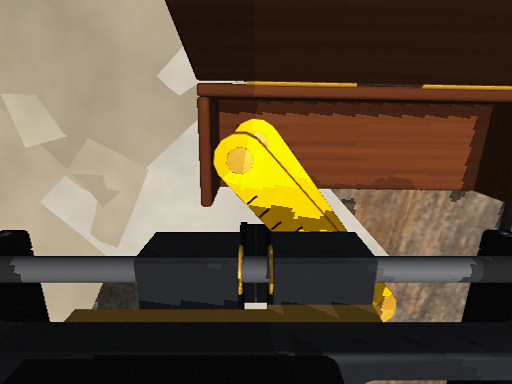

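>>> apply_moves(
  plan=[
    [[0, 0, -0.25, 0, 0, 0, 0], [0, 0, -0.25, 0, 0, 0, 0], [0, -0.03, -0.2, 0, 0, 0, 0], [0, 0, 0, 0, 0, 0, 0]],
  ],
)

```text
time_s: 6.9
tcp_pos: [0.5674, -0.0058, 0.0313]
ee_rot: [[0.161, -0.987, 0.006], [-0.987, -0.161, 0.003], [-0.002, -0.006, -1.0]]
wrist_force: [0.8, 0.7, -0.8]
gripper_width: 0.004
```

```bash
python3 - <<'E'
from fit import *
c=wrist();save(c,'w5');np.savez('/tmp/w5',**{k:c[k] for k in('pixels','depth','mtx','R','t')})
X=cloud(c);m=ymask(c)>0
for lo,hi in((.034,.046),(.012,.024)):
    k=m&(X[...,2]>lo)&(X[...,2]<hi);Y=X[k][:,:2];print(len(Y),Y.min(0).round(3),Y.max(0).round(3));print(cv2.minAreaRect((Y*1000).astype(np.float32)))
E
```

```text
5073 [ 0.474 -0.064] [0.586 0.029]
((532.4183959960938, -11.464561462402344), (28.019908905029297, 138.4974822998047), 46.324031829833984)
72 [ 0.532 -0.063] [ 0.583 -0.03 ]
((554.7946166992188, -49.11571502685547), (11.862143516540527, 58.49635314941406), 61.80989074707031)
```

View pics/w5.png

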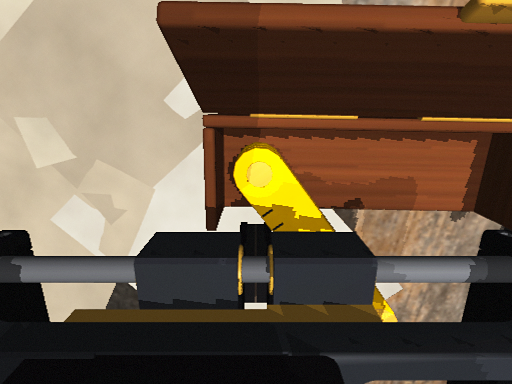

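>>> apply_moves(
  plan=[
    [[0, 0.35, 0.35, 0, 0, 0, 0], [0, -0.45, 0.45, 0, 0, 0, 0], [0, -0.45, 0.45, 0, 0, 0, 0], [0, -0.45, 0.45, 0, 0, 0, 0], [0, -0.45, 0.35, -0.1, 0, 0, 0], [0, 0, 0, -0.2, 0, 0, 0], [0, 0, 0, 0, 0, 0, 0]],
  ],
)

```text
time_s: 7.53
tcp_pos: [0.5306, 0.0459, 0.0232]
ee_rot: [[0.165, -0.986, -0.001], [-0.986, -0.165, -0.004], [0.004, 0.002, -1.0]]
wrist_force: [0.5, 0.0, -0.2]
gripper_width: 0.006
```

>>> apply_moves(
  plan=[
    [[0, -0.2, -0.33, 0, 0, 0, 0], [0, -0.2, -0.33, 0, 0, 0, 0], [0, -0.2, -0.33, 0, 0, 0, 0], [0, -0.2, -0.33, 0, 0, 0, 0], [0, -0.2, -0.33, 0, 0, 0, 0], [0, -0.2, -0.33, 0, 0, 0, 0], [0, -0.2, -0.33, 0, 0, 0, 0], [0, -0.2, -0.33, 0, 0, 0, 0], [0, -0.2, -0.33, 0, 0, 0, 0], [0, -0.2, -0.33, 0, 0, 0, 0], [0, 0, 0, 0, 0, 0, 0]],
  ],
)

```text
time_s: 8.45
tcp_pos: [0.4913, -0.0365, 0.0258]
ee_rot: [[0.159, -0.987, 0.032], [-0.987, -0.159, 0.012], [-0.007, -0.033, -0.999]]
wrist_force: [-2.5, 16.3, -3.8]
gripper_width: 0.006
```

```bash
python3 - <<'E'
from fit import *
c=wrist();save(c,'w6');np.savez('/tmp/w6',**{k:c[k] for k in('pixels','depth','mtx','R','t')})
X=cloud(c);m=ymask(c)>0
k=m&(X[...,2]>.034)&(X[...,2]<.046);Y=X[k][:,:2];print(len(Y),Y.min(0).round(3),Y.max(0).round(3));print(cv2.minAreaRect((Y*1000).astype(np.float32)))
E
```

```text
11923 [ 0.441 -0.081] [ 0.586 -0.036]
((513.2457275390625, -58.849952697753906), (147.0867462158203, 28.468036651611328), 8.38803768157959)
```

View pics/w6.png

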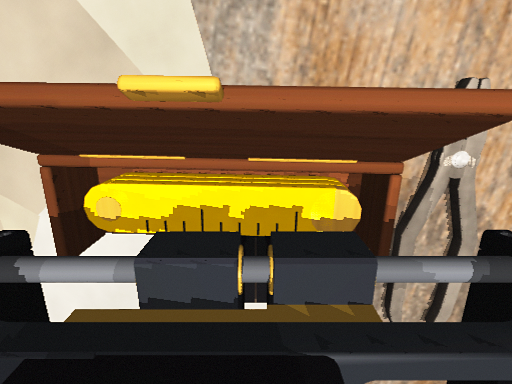

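```bash
python3 - <<'E'
from fit import *
c=dict(np.load('/tmp/w6.npz'));X=cloud(c)
# back wall inner top edge: scan columns for depth pixels with z .043-.050 , rows 150-180
P=[]
for u in range(60,390,4):
    col=[v for v in range(150,185) if .042<X[v,u,2]<.051]
    if col: P.append(X[max(col),u])
P=np.array(P);print(len(P),P[::10].round(4).tolist())
l=cv2.fitLine((P[:,:2]).astype(np.float32),cv2.DIST_HUBER,0,.01,.01).ravel();print(np.degrees(np.arctan2(l[1],l[0])),l)
# lid: points z>.055 not gripper
k=(X[...,2]>.056)&(X[...,2]<.13)&(np.mgrid[:384,:512][0]<160);L=X[k];print(len(L),L.min(0),L.max(0))
a=np.deg2rad(10);n=np.array([-np.sin(a),np.cos(a)]);y=L[:,:2]@n
print(np.polyfit(y,L[:,2],1)); i=np.argmax(L[:,2]);print('top',L[i])
print('tab',X[85,170],X[78,170],X[90,20],X[95,470],X[130,100],X[130,300])
print(sense()['tcp_pos'],sense()['wrist_force'])
E
```

```text
83 [[0.5958, -0.0615, 0.0424], [0.5733, -0.0739, 0.0461], [0.5542, -0.0764, 0.0449], [0.5344, -0.0801, 0.0464], [0.515, -0.0832, 0.0481], [0.4963, -0.0856, 0.0467], [0.4773, -0.0881, 0.0458], [0.4586, -0.0908, 0.0459], [0.4403, -0.0935, 0.0468]]
8.235828 [ 0.98968685  0.14324783  0.5225081  -0.08155362]
34347 [ 0.43280156 -0.12818897  0.05600434] [ 0.60359231 -0.07928173  0.11421928]
[-2.07634509 -0.31120045]
top [ 0.51571814 -0.11723986  0.11421928]
tab [ 0.52100627 -0.11558958  0.11104876] [ 0.52098773 -0.11707157  0.11144622] [ 0.56055766 -0.10849198  0.10557318] [ 0.44898759 -0.1251876   0.10356988] [ 0.5501154  -0.09878686  0.08771528] [ 0.48711509 -0.10938546  0.09136221]
[ 0.49120313 -0.03656397  0.02584279] [-0.33887712 15.47267091 -3.18661098]
```

>>> apply_moves(
  plan=[
    [[0, -0.1, 0.5, 0, 0, 0, 0], [0, -0.1, 0.5, 0, 0, 0, 0], [0, 0, 0, 0.85, 0, 0, 0], [0, 0, 0, 0.85, 0, 0, 0], [0, 0, 0, 0.85, 0, 0, 0], [0, 0, 0, 0.85, 0, 0, 0], [0, 0, 0, 0.85, 0, 0, 0], [0, 0, 0, 0.85, 0, 0, 0], [0, 0, 0, 0, 0, 0, 0]],
  ],
)

```text
time_s: 9.25
tcp_pos: [0.4661, -0.0244, 0.1534]
ee_rot: [[0.152, -0.988, -0.01], [-0.988, -0.152, -0.003], [0.001, 0.011, -1.0]]
wrist_force: [0.6, 0.3, 1.2]
gripper_width: 0.008
```

```bash
python3 - <<'E'
from fit import *
c=wrist();save(c,'w7');np.savez('/tmp/w7',**{k:c[k] for k in('pixels','depth','mtx','R','t')})
X=cloud(c);m=ymask(c)>0
k=m&(X[...,2]>.034)&(X[...,2]<.046);Y=X[k][:,:2];print(len(Y),Y.min(0).round(3),Y.max(0).round(3));print(cv2.minAreaRect((Y*1000).astype(np.float32)))
E
```

```text
4423 [ 0.44 -0.08] [ 0.586 -0.036]
((513.1123046875, -58.158626556396484), (146.6692657470703, 28.008543014526367), 8.225887298583984)
```

View pics/w7.png

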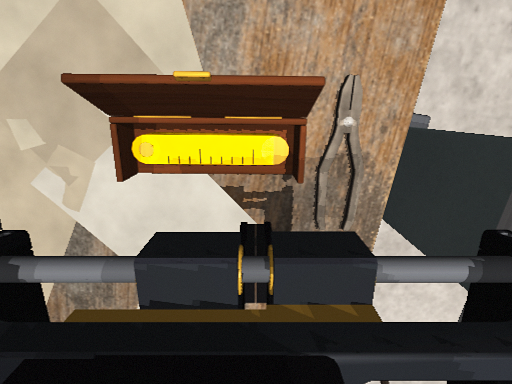

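>>> apply_moves(
  plan=[
    [[0, 0.4, -0.87, 0, 0, 0, 0], [0, 0.4, -0.87, 0, 0, 0, 0], [0, 0.4, -0.87, 0, 0, 0, 0], [0, 0.4, -0.87, 0, 0, 0, 0], [0, 0.4, -0.87, 0, 0, 0, 0], [0, 0.4, -0.87, 0, 0, 0, 0], [0, 0, 0, 0, 0, 0, 0]],
  ],
)

```text
time_s: 9.88
tcp_pos: [0.5118, -0.1658, 0.1422]
ee_rot: [[0.149, -0.988, -0.044], [-0.989, -0.149, -0.004], [-0.003, 0.044, -0.999]]
wrist_force: [0.3, 0.4, -0.1]
gripper_width: 0.002
```

>>> apply_moves(
  plan=[
    [[0, 0.1, 0.05, -0.6, 0.004, -0.044, 0.02], [0, 0.1, 0.05, -0.6, 0, 0, 0], [0, 0.1, 0, -0.6, 0, 0, 0], [0, 0, 0, -0.4, 0, 0, 0], [0, 0, 0, 0, 0, 0, 0]],
  ],
)

```text
time_s: 10.3
tcp_pos: [0.5092, -0.1669, 0.078]
ee_rot: [[0.161, -0.987, -0.019], [-0.987, -0.161, 0.002], [-0.005, 0.019, -1.0]]
wrist_force: [-0.2, 0.3, 0.4]
gripper_width: 0.007
```

>>> apply_moves(
  plan=[
    [[0, 0, 0.4, 0.2, 0, -0.015, 0], [0, 0, 0.4, 0.2, 0, 0, 0], [0, 0, 0.4, 0.2, 0, 0, 0], [0, 0, 0.4, 0.1, 0, 0, 0], [0, 0, 0.4, 0.1, 0, 0, 0], [0, 0, 0.4, 0.05, 0, 0, 0], [0, 0, 0, 0, 0, 0, 0]],
  ],
)

```text
time_s: 10.88
tcp_pos: [0.5061, -0.1011, 0.1032]
ee_rot: [[0.163, -0.987, -0.006], [-0.987, -0.163, 0.0], [-0.001, 0.006, -1.0]]
wrist_force: [0.5, -2.1, 0.4]
gripper_width: 0.003
```

>>> apply_moves(
  plan=[
    [[0, 0, 0.25, -0.1, 0, 0, 0], [0, 0, 0.25, -0.1, 0, 0, 0], [0, 0, 0.3, -0.1, 0, 0, 0], [0, 0, 0.3, -0.15, 0, 0, 0], [0, 0, 0.25, -0.2, 0, 0, 0], [0, 0, 0.25, -0.2, 0, 0, 0], [0, 0, 0, 0, 0, 0, 0]],
  ],
)

```text
time_s: 11.47
tcp_pos: [0.5063, -0.0567, 0.0809]
ee_rot: [[0.164, -0.986, -0.005], [-0.986, -0.164, -0.0], [-0.0, 0.005, -1.0]]
wrist_force: [-0.6, -1.2, 1.5]
gripper_width: 0.006
```

```bash
python3 - <<'E'
from fit import *
c=capture('scene')
q=proj(c,np.array([[.5,-.03,.05]]))[0].astype(int)
im=c['pixels'][q[1]-55:q[1]+55,q[0]-75:q[0]+75];cv2.imwrite('pics/s8.png',cv2.resize(cv2.cvtColor(im,cv2.COLOR_RGB2BGR),None,fx=5,fy=5,interpolation=cv2.INTER_CUBIC))
E
```

```text
(no output)
```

View pics/s8.png

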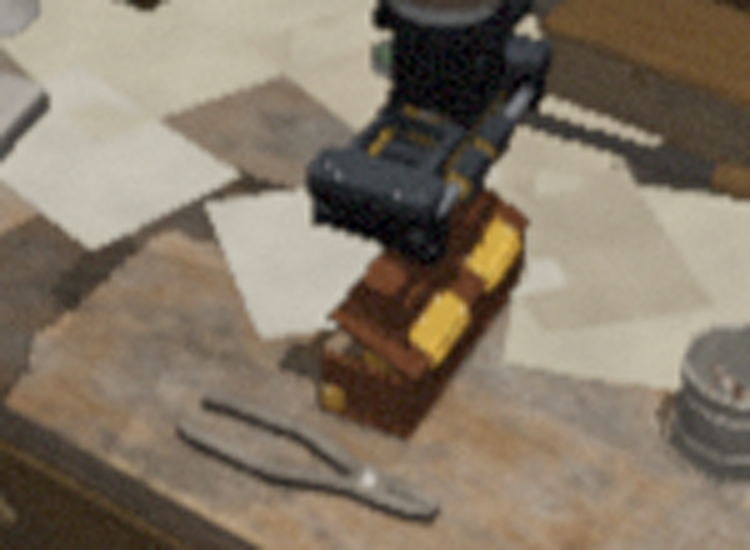

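>>> apply_moves(
  plan=[
    [[0, 0, 0.1, -0.25, 0, 0, 0], [0, 0, 0.1, -0.25, 0, 0, 0], [0, 0, 0.05, -0.2, 0, 0, 0], [0, 0, 0, -0.15, 0, 0, 0], [0, 0, 0, -0.1, 0, 0, 0], [0, 0, 0, -0.05, 0, 0, 0]],
  ],
)

```text
time_s: 12.02
tcp_pos: [0.5072, -0.0494, 0.0614]
ee_rot: [[0.168, -0.986, -0.005], [-0.986, -0.168, -0.002], [0.001, 0.005, -1.0]]
wrist_force: [-2.9, -0.6, 4.2]
gripper_width: 0.004
```

>>> apply_moves(
  plan=[
    [[0, 0, 0, -0.1, 0, 0, 0], [0, 0, 0, -0.12, 0, 0, 0], [0, 0, 0, -0.12, 0, 0, 0], [0, 0, 0, -0.05, 0, 0, 0]],
  ],
)

```text
time_s: 12.35
tcp_pos: [0.5074, -0.0494, 0.0614]
ee_rot: [[0.171, -0.985, -0.003], [-0.985, -0.171, -0.004], [0.004, 0.004, -1.0]]
wrist_force: [-0.9, -0.3, 1.5]
gripper_width: 0.007
```

>>> apply_moves(
  plan=[
    [[0, 0, 0.1, -0.3, 0, 0, 0], [0, 0, 0.1, -0.3, 0, 0, 0], [0, 0, 0.1, -0.3, 0, 0, 0]],
  ],
)

```text
time_s: 12.6
tcp_pos: [0.5078, -0.0489, 0.0606]
ee_rot: [[0.183, -0.983, -0.006], [-0.983, -0.183, -0.022], [0.02, 0.01, -1.0]]
wrist_force: [-16.9, -6.7, 53.7]
gripper_width: 0.009
```

Firm stop at 54 N with the tip at the lid's shut height. Lift off and check.

>>> apply_moves(
  plan=[
    [[0, 0, 0, 0.3, 0, 0, 0], [0, 0, 0, 0.6, 0, 0, 0], [0, 0, 0, 0.9, 0, 0, 0], [0, 0, 0.2, 1, 0, 0, 0], [0, 0, 0.8, 1, 0, 0, 0], [0, 0, 0.9, 1, 0, 0, 0], [0, 0, 0.9, 0.5, 0, 0, 0], [0, 0, 0.9, 0, 0, 0, 0], [0, 0, 0.5, 0, 0, 0, 0], [0, 0, 0, 0, 0, 0, 0]],
  ],
)

```text
time_s: 13.43
tcp_pos: [0.5105, 0.0603, 0.2025]
ee_rot: [[0.175, -0.984, 0.01], [-0.984, -0.176, -0.013], [0.015, -0.007, -1.0]]
wrist_force: [0.2, -0.7, -0.8]
gripper_width: 0.004
```

```bash
python3 - <<'E'
from fit import *
c=wrist();save(c,'w9');X=cloud(c)
C=np.array([.513,-.059]);a=np.deg2rad(8.2);ex=U(a);ey=U(a+np.pi/2)
x=(X[...,:2]-C)@ex;y=(X[...,:2]-C)@ey
k=(abs(x)<.08)&(y>-.028)&(y<.028)&(X[...,2]>.02)&(X[...,2]<.12)
A=np.c_[x[k],y[k],np.ones(k.sum())];co=np.linalg.lstsq(A,X[...,2][k],rcond=None)[0];print(k.sum(),co.round(4))
t=capture('top');save(t,'top9');Xt=cloud(t)
x=(Xt[...,:2]-C)@ex;y=(Xt[...,:2]-C)@ey;k=(abs(x)<.08)&(y>-.028)&(y<.028)&(Xt[...,2]>.02)&(Xt[...,2]<.1);print(k.sum(),np.percentile(Xt[...,2][k],[5,50,95]))
for l in['nail_pot_mid','stone_mid','pliers_mid']: print(l,[(np.round(w(t,q['at']),3),round(q['score'],2)) for q in recognise(l,t)[:1]])
s=capture('scene');q=proj(s,np.array([[.5,-.03,.05]]))[0].astype(int)
im=s['pixels'][q[1]-55:q[1]+55,q[0]-75:q[0]+75];cv2.imwrite('pics/s9.png',cv2.resize(cv2.cvtColor(im,cv2.COLOR_RGB2BGR),None,fx=5,fy=5,interpolation=cv2.INTER_CUBIC))
print(sense()['tcp_pos'],sense()['wrist_force'])
E
```

```text
9904 [ 0.0009 -0.0089  0.054 ]
802 [0.0503606  0.05466899 0.05885902]
nail_pot_mid [(array([ 0.549, -0.249,  0.025]), 0.8)]
stone_mid [(array([ 0.511, -0.054,  0.055]), 0.51)]
pliers_mid [(array([ 0.383, -0.066,  0.016]), 0.87)]
[0.50953092 0.05723178 0.20168196] [-0.49377739 -0.01013861  0.56604915]
```

View pics/s9.png

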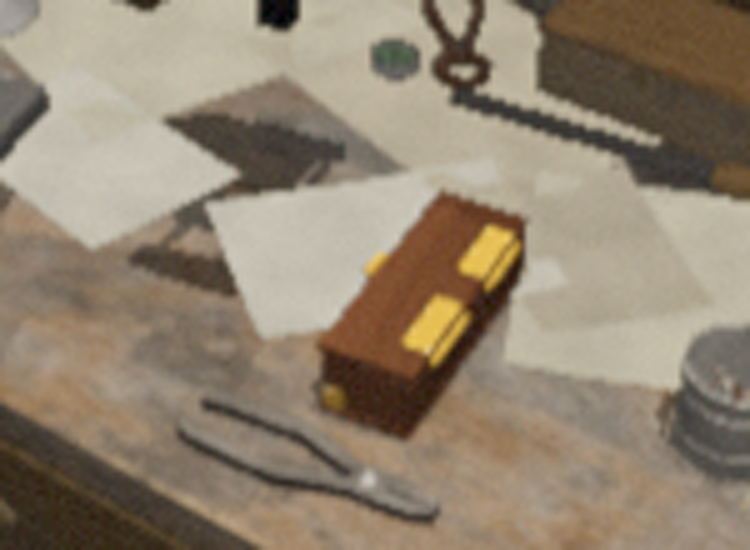

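View pics/w9.png

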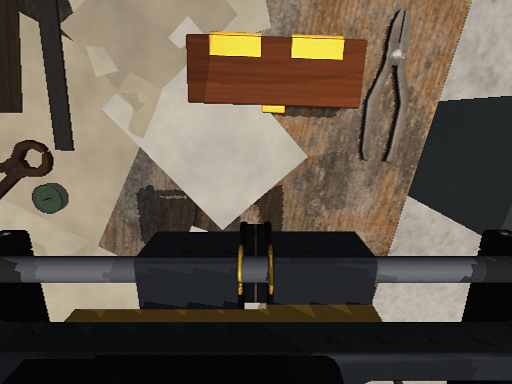

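```bash
python3 -c "
from h import *
print(finish_job())"
```

```text
the job is handed in; nothing more can be done
None
```

The rule is folded away in its case and the lid is shut, and I handed the job in a little after 13 s on the clock (limit 61 s). No verdict was reported.

With the gripper closed as a pusher, I folded the brass-tipped leaf onto the middle leaf. I then folded that pair onto the first leaf, swung the bundle home, and pushed the lid over from behind and pressed it down.

What the last checks showed:
- **Bundle:** before the lid closed, it lay at 8.2° in the wrist picture, and the case's back wall measured 8.2°. It cannot be seen now that the lid is shut.
- **Lid:** it reached a firm stop at 54 N. After lift-off it measured flat, with a slope of 0.009 rad and its top at about 54 mm.
- **Pot and pliers:** both are within about 3 mm of where they started.
- **Whetstone:** the last check failed. The arm hid it from the top camera and the network reported the case lid instead. The tool never came near it at its height, and the earlier pictures showed no change.
- **Robot:** the gripper ended clear of everything, about 0.2 m above the worktop, with near-zero wrist force.

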